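# Set the rib formers of a fish lantern on the building board

## Robot

A 6-joint arm with a two-finger parallel gripper is mounted at the origin on the work surface. World frame = base frame: x ahead of the robot, y to its left, z up, the work surface at z = 0. Lengths are in m, angles in degrees, forces in N, time in s.
With the tool pointing down it reaches from about 0.4 to 0.825 m from the base axis. Payload 7 kg.
Tool frame: the origin (TCP) lies midway between the tips of the shut fingers; the grasp point (between the pads) lies 19 mm behind it (grip_depth is the distance from the TCP to the grasp point, in m); z points along the fingers, y is the direction in which the jaws open and shut (so a half turn about z gives the same grasp; the last joint's range is limited). The gripper opens to 88 mm and grips with 3 to 60 N. Pads are 19 mm wide; open, the fingers measure 130 mm over their backs; the gripper's body (78 mm by 193 mm) begins 47 mm behind the grasp point.
Start: joints at [81.251, 20.546, 0.682, 0, -70.136, -16.507], TCP at [0.288, 0.61, 0.227] pointing down, gripper open.
Joint ranges: [-176.03, 176.03], [-82.01, 121.73], [-58.28, 71.71], [-173.87, 95.51], [-174.79, -0.11], [-173.66, 173.66]. Speed limits (degrees/s): [136.94, 136.94, 172.46, 180, 180, 180].

## Interface

Orientations are given as [roll, pitch, yaw] about the fixed x, y, z axes, in that order (R = Rz(yaw) Ry(pitch) Rx(roll)).
In Python, from plant import * gives the robot as it stands.
- The arm moves only by the shell command python3 -m inch 'ROWS'. ROWS is JSON, a list of rows, each an object of numbers: "ax", "ay", "az": the turn, a rotation vector about the tool's x, y, z in degrees; "dx", "dy", "dz": the shift along the tool's x, y, z in mm; "fingers": the finger opening in mm, from 0 to 87.6. In form: [{"ax": .., "ay": .., "az": .., "dx": .., "dy": .., "dz": .., "fingers": ..}, ...]. A call has 1 to 8 rows; each row is the pose to reach, as a shift and turn from the pose commanded when the call began, along the tool's axes at that moment; what a row does not reach only later rows make up. A row lasts 1/8 s, in which the tool goes at most 62.5 mm and 10.7 degrees, less where a joint would pass 70% of its speed; a pose out of reach is approached as far as the arm can. A call with a gripper value outside its range is refused whole. The fingers move at their own pace and stop on an object; the grip force is fixed at half the most. Time passes only in rows, so rows that repeat a pose let the fingers close. It gives the time, the measured TCP pose, the force and the opening at its end, in the units of the state.
- get_obs(): the state, without advancing time (a new reading comes with each control period).
- snapshot(name): name is "scene" or "top" or "wrist"; returns a dict with "image" (400x640x3 uint8, red, green, blue), "fx", "fy", "cx", "cy" (pixels), "k1" (the pictures are not rectified: a ray, as slopes to the right and down, at radius r is drawn at 1 + k1 r^2 times it, then the intrinsics apply), "rvec" (rotation vector, rad) and "tvec" (3), from world to camera coordinates, as OpenCV has them. Camera axes: x right, y down, z forward; pixel columns grow to the right and rows downward; lengths in m; the calibration is good to about 2 mm. A picture is of the moment at which its call begins. There is no depth.
- close_job(): hands the job in, once; it reports no verdict.
Trained networks look in the newest picture that a camera, given by its name, has taken for a name from the list of things; names that differ only in an ending like _2 or _b are one class to them, and where a whole thing is asked for, a point or a joint stands for the part that bears it (a point fixed in the world has none). Each returns a list of dicts, best first, with "score" (0 to 1); they miss things now and then, are a little off and sometimes report something else, mostly with a low value. They report only what shows in the picture. A call takes as long as a camera call. They do not tell look-alikes from the thing itself.
- search_frame(target, camera): "bbox" ([centre column, centre row, width, height] in pixels, round what is visible of it).
- trace(target, camera): "mask" (400x640 bool, what is visible of it) and "bbox" ([centre column, centre row, width, height] in pixels, round what is visible of it).
- landmark_of(target, camera): "position" ([column, row] in pixels: a listed point, or the origin of a listed thing).
The state is a dict: "clock": time; "joint_pos": joint angles; "qvel": joint speeds; "tau": joint torques, N m; "tool_pos": TCP position; "orientation": TCP orientation; "force": force on the tool from outside, world axes, zero at the start; "moment": the same for the moment, N m; "opening": finger opening in m.
Only numpy, scipy, OpenCV 4.12 (cv2) and the standard library are available. Lean on these libraries where they do the work, as an engineer would, in place of code of your own. Each camera call takes 0.05 s, during which the arm holds its last target.

## Task

Set up the building board for the next fish lantern: stand the four loose ring formers on the four chalked stations, one to each, so that the body tapers evenly from the big neck former that is already screwed down at one end to the small tail former at the other, the largest loose ring next to the neck and the smallest next to the tail. Each must stand upright with its foot centred in the chalked outline and its ring square across the board. Leave the little porcelain cup standing where it is.

Things in the scene. Friction and masses are not known exactly. Their poses are not given: they have to be found in the camera images.
- former_94_centre (a point): the largest loose former: upright pale plywood ring, outside diameter 94 mm, 12 mm thick, radial width 18 mm, glued on a wooden foot 46 x 36 x 16 mm (x, y, z); 107 mm tall in all. Point: its centre, half-way up (53.5 mm over its underside). x lies in the ring's plane, y square to it (through the 12 mm), z up; both faces alike. 0.09 to 0.2 kg. Grip it from above across the 12 mm, at the crown.
- former_80_centre (a point): the second largest loose former: upright pale plywood ring, outside diameter 80 mm, 12 mm thick, radial width 18 mm, glued on a wooden foot 46 x 36 x 16 mm (x, y, z); 93 mm tall in all. Point: its centre, half-way up (46.5 mm over its underside). x lies in the ring's plane, y square to it (through the 12 mm), z up; both faces alike. 0.09 to 0.2 kg. Grip it from above across the 12 mm, at the crown.
- former_66_centre (a point): the second smallest loose former: upright pale plywood ring, outside diameter 66 mm, 12 mm thick, radial width 18 mm, glued on a wooden foot 46 x 36 x 16 mm (x, y, z); 79 mm tall in all. Point: its centre, half-way up (39.5 mm over its underside). x lies in the ring's plane, y square to it (through the 12 mm), z up; both faces alike. 0.09 to 0.2 kg. Grip it from above across the 12 mm, at the crown.
- former_52_centre (a point): the smallest loose former: upright pale plywood ring, outside diameter 52 mm, 12 mm thick, radial width 18 mm, glued on a wooden foot 46 x 36 x 16 mm (x, y, z); 65 mm tall in all. Point: its centre, half-way up (32.5 mm over its underside). x lies in the ring's plane, y square to it (through the 12 mm), z up; both faces alike. 0.09 to 0.2 kg. Grip it from above across the 12 mm, at the crown.
- station_1: station 1: white chalked rectangle 68 x 58 mm (x, y), lines 3 mm wide, flat, all four alike. Origin at its centre on top of the building board (16 mm thick, 110 mm wide, 500 mm long, flat on the table). y runs along the board (square to the ring of a well-placed former), x across it. Stations lie 85 mm apart in the order 1, 2, 3, 4, station 1 at the robot's left (+y) end.
- station_2: station 2: white chalked rectangle 68 x 58 mm (x, y), lines 3 mm wide, flat, all four alike. Origin at its centre on top of the building board (16 mm thick, 110 mm wide, 500 mm long, flat on the table). y runs along the board (square to the ring of a well-placed former), x across it. Stations lie 85 mm apart in the order 1, 2, 3, 4, station 1 at the robot's left (+y) end.
- station_3: station 3: white chalked rectangle 68 x 58 mm (x, y), lines 3 mm wide, flat, all four alike. Origin at its centre on top of the building board (16 mm thick, 110 mm wide, 500 mm long, flat on the table). y runs along the board (square to the ring of a well-placed former), x across it. Stations lie 85 mm apart in the order 1, 2, 3, 4, station 1 at the robot's left (+y) end.
- station_4: station 4: white chalked rectangle 68 x 58 mm (x, y), lines 3 mm wide, flat, all four alike. Origin at its centre on top of the building board (16 mm thick, 110 mm wide, 500 mm long, flat on the table). y runs along the board (square to the ring of a well-placed former), x across it. Stations lie 85 mm apart in the order 1, 2, 3, 4, station 1 at the robot's left (+y) end.
- neck: the neck former: made like the loose ones but bigger, ring 108 mm, 121 mm tall, screwed to either end of the board, 85 mm beyond the station there. Origin at the centre of its underside, on the board; y along the board. The tail former (ring 38 mm, 51 mm tall) is screwed down likewise at the other end.
- cup: small white porcelain cup that stands among the loose formers, 60 mm across the rim, 52 mm tall, empty and loose. Origin at the centre of its underside.
Things that resemble listed ones, but are neither listed nor needed, are in the scene too. What is shaped like the part that bears former_52_centre but black or red is not meant. What is shaped like the part that bears former_66_centre but turquoise is not meant.

How it is judged:
By the outcome, as a careful person would: the job done as asked, in the order asked, and still so for the second after the job is handed in, with the robot touching nothing.
It also fails if it takes over 118 s, if anything falls off the work surface, if the arm or the gripper's body presses on something with over 40 N, if the wrist force passes 120 N, or if a joint passes its speed limit or range.

## Working session

There is one attempt and no reset: what is moved stays moved. The work goes in short steps, Python scripts to look and compute and a shell command to move; the robot and the scene stay as the last step left them, time stands still between calls to the robot, and variables do not carry over. Pictures are saved under pics/ and viewed, and the job is handed in when it is done.

```bash
ls; mkdir -p pics; python3 - <<'E'
from plant import *
import cv2
print(get_obs())
for n in("scene","top","wrist"):
    s=snapshot(n); cv2.imwrite(f"pics/{n}0.png",s["image"][:,:,::-1])
    print(n,{k:v for k,v in s.items() if k!="image"})
E
```

```text
pics
{'clock': 0.0, 'joint_pos': array([ 8.12520677e+01,  2.05912043e+01,  6.33295338e-01, -2.03734754e-02,
       -7.01324503e+01, -1.65065517e+01]), 'qvel': array([-0.04046449,  0.04672347,  0.08619859,  0.03699523, -0.0092562 ,
       -0.0597627 ]), 'tau': array([ 1.88911377e-03, -5.82719994e+01,  2.93042582e+01,  6.99693426e+00,
        6.73938019e-03, -1.76447916e-04]), 'tool_pos': array([0.28780198, 0.61004539, 0.22562083]), 'orientation': array([ 1.79907923e+02, -7.31294568e-03, -2.52614171e+01]), 'force': array([-0.44170877, -0.02036654,  0.06554509]), 'moment': array([ 0.02500636, -0.01504936,  0.00878979]), 'opening': 0.08780319800016997}
scene {'fx': 459.72473880045806, 'fy': 459.72473880045806, 'cx': 323.52037599864553, 'cy': 193.72973077837906, 'k1': 0.005264594559855909, 'rvec': array([ 1.51768099,  2.20734602, -0.75468841]), 'tvec': array([ 0.13935725, -0.36900384,  1.34165202])}
top {'fx': 381.4690468143612, 'fy': 381.4690468143612, 'cx': 317.06186294582494, 'cy': 199.8405927314402, 'k1': -0.012911947428875034, 'rvec': array([ 2.11555335, -2.14118099,  0.11339717]), 'tvec': array([0.08053155, 0.52924401, 0.93858242])}
wrist {'fx': 313.11682859621806, 'fy': 313.11682859621806, 'cx': 320.0909431940531, 'cy': 200.06986075233212, 'k1': -0.060789553907163695, 'rvec': array([-1.59203068,  2.50951028,  0.34874301]), 'tvec': array([ 0.67322545, -0.0346169 ,  0.39041158])}
```

View pics/scene0.png

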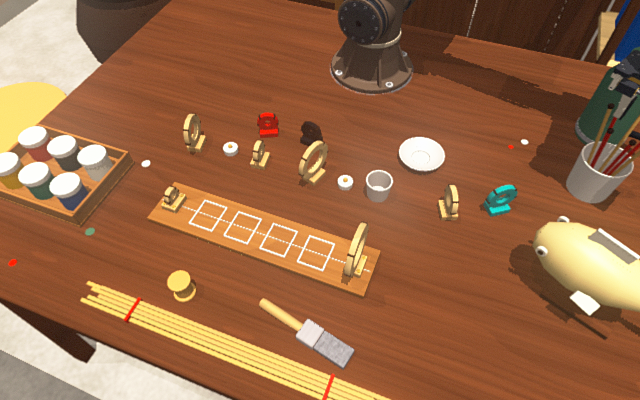

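View pics/top0.png

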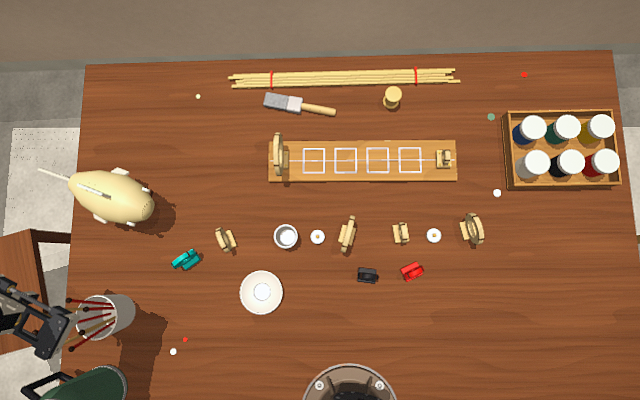

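View pics/wrist0.png

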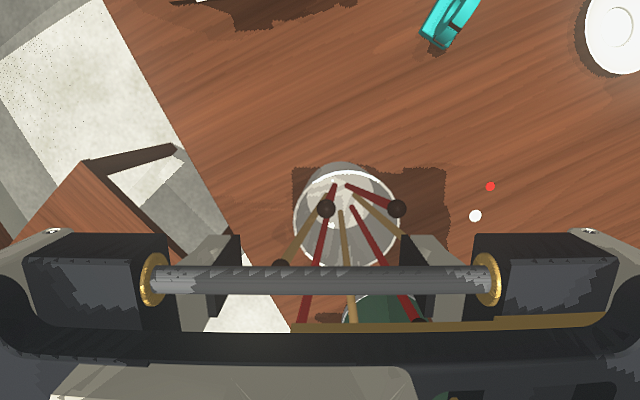

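```bash
cat > h.py <<'E'
import numpy as np, cv2
from plant import *
def K(s): return np.array([[s["fx"],0,s["cx"]],[0,s["fy"],s["cy"]],[0,0,1]]),np.array([s["k1"],0,0,0,0.])
def proj(s,P):
    k,d=K(s); return cv2.projectPoints(np.asarray(P,float).reshape(-1,3),s["rvec"],s["tvec"],k,d)[0].reshape(-1,2)
def onz(s,px,z):
    k,d=K(s); u=cv2.undistortPoints(np.asarray(px,float).reshape(-1,1,2),k,d).reshape(-1,2)
    R=cv2.Rodrigues(s["rvec"])[0]; C=-R.T@s["tvec"]
    D=np.c_[u,np.ones(len(u))]@R
    return C+D*((z-C[2])/D[:,2])[:,None]
H={94:.107,80:.093,66:.079,52:.065}
E
python3 - <<'E'
from h import *
for c in("top","scene"):
    s=snapshot(c)
    for d in (94,80,66,52):
        for r in landmark_of(f"former_{d}_centre",c)[:6]:
            print(c,d,round(r["score"],2),np.round(r["position"],1),np.round(onz(s,r["position"],H[d]/2)[0,:2],4))
    for i in (1,):
        for r in landmark_of(f"station_{i}",c)[:6]: print(c,"st",round(r["score"],2),np.round(r["position"],1),np.round(onz(s,r["position"],.016)[0,:2],4))
    for r in landmark_of("neck",c)[:3]: print(c,"neck",round(r["score"],2),np.round(r["position"],1),np.round(onz(s,r["position"],.016)[0,:2],4))
    for r in landmark_of("cup",c)[:3]: print(c,"cup",round(r["score"],2),np.round(r["position"],1),np.round(onz(s,r["position"],.0)[0,:2],4))
E
```

```text
top 94 0.55 [342.9 232.2] [0.4457 0.01  ]
top 80 0.96 [474.3 228.4] [ 0.4517 -0.3165]
top 66 0.83 [223.9 239.2] [0.4322 0.3133]
top 66 0.66 [182.3 257.7] [0.3863 0.4194]
top 52 0.84 [412.4 271.9] [ 0.3461 -0.1619]
top 52 0.75 [405.2 233.7] [ 0.4413 -0.148 ]
top 52 0.59 [365.8 273.5] [ 0.3431 -0.0459]
top 52 0.41 [287.5 158. ] [0.6438 0.1514]
top st 0.68 [343.3 157.8] [0.6458 0.0041]
top st 0.67 [373.3 165.1] [ 0.6244 -0.0749]
top st 0.61 [310.7 163.2] [0.6327 0.0911]
top st 0.51 [410.1 159.5] [ 0.6379 -0.1723]
top neck 0.59 [286.1 161.3] [0.6392 0.157 ]
top cup 0.62 [288.1 238.7] [0.4335 0.1531]
scene 80 0.75 [192.8 135.5] [ 0.4627 -0.3093]
scene 66 0.86 [502.3 195.8] [0.378  0.4151]
scene 66 0.59 [450.9 199.9] [0.4287 0.3129]
scene 52 0.94 [313.6 131.3] [ 0.3332 -0.0467]
scene 52 0.83 [257.7 151.7] [ 0.4439 -0.1461]
scene 52 0.73 [270.4 123.8] [ 0.347  -0.1581]
scene st 0.62 [209.  213.6] [ 0.6347 -0.1735]
scene st 0.56 [237.1 227. ] [ 0.6441 -0.0993]
scene st 0.43 [313.6 249.6] [0.6375 0.0751]
scene neck 0.81 [354.2 267.3] [0.6465 0.1669]
scene cup 0.63 [376.  195.9] [0.446  0.1522]
```

```bash
cat > fit.py <<'E'
from h import *
from scipy.optimize import minimize
def st_pts(p):
    x0,y0,a=p; out=[]
    for i in range(4):
        c=np.array([0,(1.5-i)*.085])
        for t in np.linspace(-1,1,30):
            for q in ((t*.0325,.0275),(t*.0325,-.0275),(.0325,t*.0275),(-.0325,t*.0275)): out.append(c+q)
    out=np.array(out); ca,sa=np.cos(a),np.sin(a)
    return np.c_[out@np.array([[ca,sa],[-sa,ca]])+[x0,y0],np.full(len(out),.016)]
def fit_st(s,p0):
    im=s["image"].astype(np.float32); w=im.min(2)  # white = high min channel
    sc=None
    for sig in (3,1.2,.7):
        b=cv2.GaussianBlur(w,(0,0),sig)
        def f(p):
            q=proj(s,st_pts(p*[1,1,.2])).astype(np.float32)
            return -cv2.remap(b,q[:,0].reshape(-1,1),q[:,1].reshape(-1,1),cv2.INTER_LINEAR).mean()
        x=np.array(p0)/[1,1,.2]
        r=minimize(f,x,method="Nelder-Mead",options=dict(initial_simplex=[x,x+[.008,0,0],x+[0,.008,0],x+[0,0,.1]],xatol=1e-5)); p0=r.x*[1,1,.2]
    return p0,r.fun
def sil(s,d,x,y,a,up=4,zb=0):
    R=d/2000; Rm=R-.018 if R>.018 else .001; cz=H[d]-R
    t=np.linspace(0,2*np.pi,48)
    m=np.zeros((400*up,640*up),np.uint8)
    ca,sa=np.cos(a),np.sin(a)
    def W(P): P=np.asarray(P,float); return np.c_[P[:,0]*ca-P[:,1]*sa+x,P[:,0]*sa+P[:,1]*ca+y,P[:,2]+zb]
    P=lambda P: np.round(proj(s,W(P))*up+ (up-1)/2).astype(np.int32)
    for i in range(48):   # outer ring sectors as convex hulls
        j=(i+1)%48; pts=[]
        for k in (i,j):
            for r in (R,R-.018):
                for yy in (-.006,.006): pts.append((r*np.cos(t[k]),yy,cz+r*np.sin(t[k])))
        cv2.fillConvexPoly(m,cv2.convexHull(P(pts)),1)
    pts=[(sx*.023,sy*.018,z) for sx in(-1,1) for sy in(-1,1) for z in(0,.016)]
    cv2.fillConvexPoly(m,cv2.convexHull(P(pts)),1)
    return cv2.resize(m.astype(np.float32),(640,400),interpolation=cv2.INTER_AREA)
def fit_former(views,d,x,y,zb=0,a0s=np.deg2rad(np.arange(-90,90,20))):
    def f(p):
        c=0
        for s,m in views:
            r=sil(s,d,p[0],p[1],p[2]*.05/.01,zb=zb); c+=1-np.minimum(r,m).sum()/np.maximum(r,m).sum()
        return c/len(views)
    best=None
    a0=sorted(a0s,key=lambda a:f((x,y,a/5)))[:2]
    for a in a0:
        X=np.array([x,y,a/5])
        r=minimize(f,X,method="Nelder-Mead",options=dict(initial_simplex=[X,X+[.008,0,0],X+[0,.008,0],X+[0,0,.05]],xatol=2e-5,fatol=1e-4,maxfev=150))
        if best is None or r.fun<best.fun: best=r
    return best.x[0],best.x[1],np.rad2deg(best.x[2]*5),best.fun
E
python3 - <<'E'
from fit import *
approx={94:(.446,.01),80:(.455,-.313),66:(.43,.313),52:(.443,-.147)}
V={d:[] for d in H}
for c in("top","scene"):
    s=snapshot(c)
    p,f=fit_st(s,[.639,.0-.04 ,0]); print(c,np.round(p[:2],4),np.rad2deg(p[2]).round(2),f)
    for d in H:
        x,y=approx[d]; e=proj(s,[[x,y,H[d]/2]])[0]
        for r in trace(f"former_{d}_centre",c):
            if np.hypot(*(np.array(r["bbox"][:2])-e))<12:
                m=r["mask"].astype(np.float32); V[d].append((s,m)); print(c,d,round(r["score"],2),np.round(r["bbox"],1),m.sum()); break
        else: print(c,d,"no mask")
for d in H:
    for k,v in (("both",V[d]),("top",V[d][:1]),("scene",V[d][1:])):
        if v: print(d,k,np.round(fit_former(v,d,*approx[d]),4))
E
```

```text
top [ 0.639  -0.0437] -0.95 -199.07432556152344
top 94 0.56 [346.  235.3  15.6  36.8] 357.0
top 80 0.79 [471.  229.3  23.3  29.4] 572.0
top 66 0.79 [227.2 241.3  23.2  24.4] 347.0
top 52 0.68 [402.1 233.2  16.1  17.4] 268.0
scene [ 0.6401 -0.0463] -0.75 -206.66567993164062
scene 94 0.79 [313.4 161.4  26.1  44.8] 798.0
scene 80 0.95 [195.2 134.3  21.8  31.8] 599.0
scene 66 0.95 [448.1 203.8  19.5  37.7] 586.0
scene 52 0.69 [259.5 152.9  19.8  27.4] 430.0
94 both [ 4.42800e-01 -2.30000e-03 -1.66778e+01  1.06000e-01]
94 top [ 4.42800e-01 -1.80000e-03 -1.63714e+01  7.74000e-02]
94 scene [ 4.41800e-01 -3.70000e-03 -1.70796e+01  1.10300e-01]
80 both [ 0.4532 -0.3135 13.4587  0.1122]
80 top [ 0.4522 -0.3118 11.8826  0.0602]
80 scene [ 0.452  -0.3159 14.3247  0.0997]
66 both [ 0.4324  0.3121 23.5137  0.0709]
66 top [ 0.4323  0.3117 24.4698  0.0686]
66 scene [ 0.4318  0.3115 21.6099  0.063 ]
52 both [ 0.4456 -0.1414  4.9296  0.1099]
52 top [ 0.4454 -0.1391  7.4201  0.1085]
52 scene [ 0.445  -0.1428  5.5762  0.0643]
```

```bash
cat >> h.py <<'E'
def delta(x,y,z,yaw,base=None):
    """rows values from base (pos,yaw,tool down) -> target; default measured"""
    from scipy.spatial.transform import Rotation as Ro
    o=get_obs(); 
    if base is None: base=(o["tool_pos"],o["orientation"])
    R=Ro.from_euler("xyz",base[1],degrees=True); T=Ro.from_euler("xyz",[180,0,yaw],degrees=True)
    d=R.inv().apply(np.array([x,y,z])-base[0])*1000; w=(R.inv()*T).as_rotvec(degrees=True)
    print("t",round(o["clock"],2),"pos",o["tool_pos"].round(4),"rpy",o["orientation"].round(2),"F",o["force"].round(1),"open",round(o["opening"],4))
    print("d mm",d.round(1),"a deg",w.round(2)); return d,w
E
python3 - <<'E'
from h import *
delta(.4428,-.0023,.200,-16.7,(np.array([.288,.61,.227]),[180,0,-25.26]))
E
```

```text
t 1.45 pos [0.288  0.6105 0.2266] rpy [-180.      0.    -25.26] F [-0.5  0.5  0.3] open 0.0875
d mm [401.3 487.7  27. ] a deg [ 0.    0.   -8.56]
```

```bash
python3 -m inch '[{"dz":-30}]'
```

```text
$[0]: bad value
```

```bash
python3 -m inch '[{"ax":0,"ay":0,"az":0,"dx":0,"dy":0,"dz":-30,"fingers":87},{"ax":0,"ay":0,"az":-8.6,"dx":401,"dy":488,"dz":0,"fingers":60},{"ax":0,"ay":0,"az":-8.6,"dx":401,"dy":488,"dz":0,"fingers":40},{"ax":0,"ay":0,"az":-8.6,"dx":401,"dy":488,"dz":0,"fingers":40},{"ax":0,"ay":0,"az":-8.6,"dx":401,"dy":488,"dz":0,"fingers":40},{"ax":0,"ay":0,"az":-8.6,"dx":401,"dy":488,"dz":0,"fingers":40},{"ax":0,"ay":0,"az":-8.6,"dx":401,"dy":488,"dz":0,"fingers":40}]'; python3 - <<'E'
from h import *
delta(.4428,-.0023,.200,-16.7)
E
```

```text
clock: 2.33
tool_pos: [0.3797, 0.2454, 0.2391]
orientation: [-179.9, -0.0, -16.6]
force: [0.4, 0.1, 0.0]
opening: 0.0407
t 2.33 pos [0.3797 0.2454 0.2391] rpy [-1.7994e+02 -3.0000e-02 -1.6620e+01] F [0.4 0.1 0. ] open 0.0407
d mm [131.3 219.4  38.9] a deg [-0.06 -0.03  0.08]
```

```bash
python3 -m inch '[{"ax":0,"ay":0,"az":0,"dx":131,"dy":219,"dz":39,"fingers":40},{"ax":0,"ay":0,"az":0,"dx":131,"dy":219,"dz":39,"fingers":40},{"ax":0,"ay":0,"az":0,"dx":131,"dy":219,"dz":39,"fingers":40},{"ax":0,"ay":0,"az":0,"dx":131,"dy":219,"dz":39,"fingers":40},{"ax":0,"ay":0,"az":0,"dx":131,"dy":219,"dz":39,"fingers":40},{"ax":0,"ay":0,"az":0,"dx":131,"dy":219,"dz":39,"fingers":40}]'; python3 - <<'E'
from fit import *
delta(.4428,-.0023,.079,-16.7)
s=snapshot("wrist"); im=s["image"][:,:,::-1].copy()
m=sil(s,94,.4428,-.0023,np.deg2rad(-16.7))>.5
cs,_=cv2.findContours(m.astype(np.uint8),0,1); cv2.drawContours(im,cs,-1,(255,0,255),1)
for p in proj(s,st_pts((.6395,-.045,np.deg2rad(-.85)))): cv2.circle(im,tuple(int(v) for v in p.round()),0,(0,0,255),-1) if abs(p).max()<800 else 0
cv2.imwrite("pics/w1.png",im)
E
```

```text
clock: 3.08
tool_pos: [0.4424, -0.0007, 0.1998]
orientation: [-180.0, 0.0, -16.8]
force: [0.0, -0.2, 0.4]
opening: 0.0399
t 3.08 pos [ 0.4424 -0.0007  0.1998] rpy [-180.      0.    -16.78] F [ 0.  -0.2  0.4] open 0.0399
d mm [  0.9   1.4 120.8] a deg [-0.    0.   -0.08]
```

View pics/w1.png

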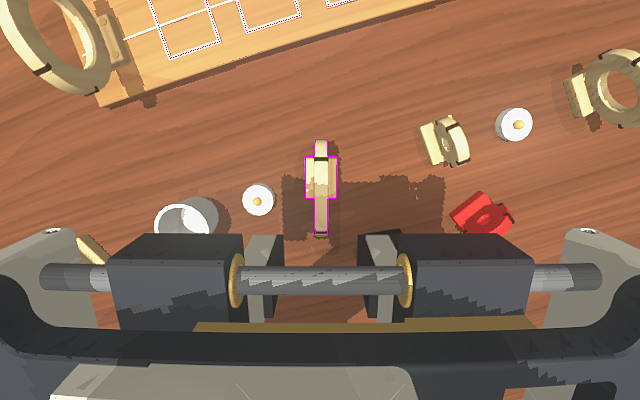

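```bash
python3 -m inch '[{"ax":0,"ay":0,"az":0,"dx":0.5,"dy":1,"dz":60,"fingers":40},{"ax":0,"ay":0,"az":0,"dx":0.5,"dy":1,"dz":100,"fingers":40},{"ax":0,"ay":0,"az":0,"dx":0.5,"dy":1,"dz":121,"fingers":40},{"ax":0,"ay":0,"az":0,"dx":0.5,"dy":1,"dz":121,"fingers":20},{"ax":0,"ay":0,"az":0,"dx":0.5,"dy":1,"dz":121,"fingers":5},{"ax":0,"ay":0,"az":0,"dx":0.5,"dy":1,"dz":121,"fingers":5},{"ax":0,"ay":0,"az":0,"dx":0.5,"dy":1,"dz":121,"fingers":5},{"ax":0,"ay":0,"az":0,"dx":0.5,"dy":1,"dz":121,"fingers":5}]'; python3 - <<'E'
from fit import *
delta(.4428,-.0023,.200,-16.7)
E
```

```text
clock: 4.12
tool_pos: [0.4432, -0.001, 0.0797]
orientation: [-179.9, -0.1, -16.6]
force: [-1.9, 0.3, 7.6]
opening: 0.012
t 4.12 pos [ 0.4432 -0.001   0.0797] rpy [-1.7994e+02 -9.0000e-02 -1.6650e+01] F [-1.9  0.3  7.6] open 0.012
d mm [ 1.000e-01  1.200e+00 -1.203e+02] a deg [-0.06 -0.09  0.05]
```

```bash
cat >> h.py <<'E'
import math
ST={i+1:(.6395-math.sin(math.radians(-.85))*(1.5-i)*.085,-.045+math.cos(math.radians(-.85))*(1.5-i)*.085) for i in range(4)}
E
python3 - <<'E'
from fit import *
print(ST)
delta(*ST[1],.200,-.85)
E
```

```text
{1: (0.6413914311954526, 0.08248596976935489), 2: (0.6401304770651508, -0.002504676743548366), 3: (0.6388695229348491, -0.08749532325645162), 4: (0.6376085688045473, -0.17248596976935487)}
t 4.12 pos [ 0.4432 -0.001   0.0797] rpy [-1.7994e+02 -9.0000e-02 -1.6650e+01] F [-1.9  0.3  7.6] open 0.012
d mm [ 166.1 -136.9 -119.8] a deg [ -0.05  -0.1  -15.8 ]
```

```bash
python3 -m inch '[{"ax":0,"ay":0,"az":0,"dx":0,"dy":0,"dz":-50,"fingers":5},{"ax":0,"ay":0,"az":0,"dx":0,"dy":0,"dz":-110,"fingers":5},{"ax":0,"ay":0,"az":-8,"dx":40,"dy":-33,"dz":-121,"fingers":5},{"ax":0,"ay":0,"az":-15.8,"dx":85,"dy":-70,"dz":-121,"fingers":5},{"ax":0,"ay":0,"az":-15.8,"dx":125,"dy":-103,"dz":-121,"fingers":5},{"ax":0,"ay":0,"az":-15.8,"dx":155,"dy":-127,"dz":-121,"fingers":5},{"ax":0,"ay":0,"az":-15.8,"dx":166,"dy":-137,"dz":-121,"fingers":5},{"ax":0,"ay":0,"az":-15.8,"dx":166,"dy":-137,"dz":-121,"fingers":5}]'; python3 - <<'E'
from fit import *
delta(*ST[1],.0955,-.85)
s=snapshot("wrist");im=s["image"][:,:,::-1].copy()
o=get_obs();p=o["tool_pos"];m=sil(s,94,p[0],p[1],np.deg2rad(o["orientation"][2]),zb=p[2]-.079)>.5
cs,_=cv2.findContours(m.astype(np.uint8),0,1); cv2.drawContours(im,cs,-1,(255,0,255),1)
cv2.imwrite("pics/w2.png",im)
E
```

```text
clock: 5.12
tool_pos: [0.6408, 0.0825, 0.1988]
orientation: [180.0, 0.1, -0.9]
force: [0.2, 0.4, -1.0]
opening: 0.012
t 5.12 pos [0.6408 0.0825 0.1988] rpy [ 1.7998e+02  9.0000e-02 -8.7000e-01] F [ 0.2  0.4 -1. ] open 0.012
d mm [  0.8  -0.  103.3] a deg [ 0.02  0.09 -0.02]
```

View pics/w2.png

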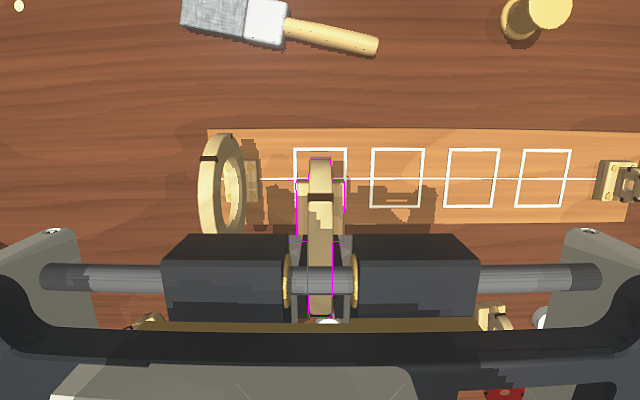

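```bash
python3 - <<'E'
from fit import *
s=snapshot("wrist"); p,f=fit_st(s,[.6395,-.045,-.0148]); print(p[:2].round(4),np.rad2deg(p[2]).round(2),f)
E
```

```text
[ 0.6399 -0.0455] -0.77 -223.2647247314453
```

```bash
python3 -m inch '[{"ax":0,"ay":0,"az":0,"dx":0.5,"dy":0,"dz":55,"fingers":5},{"ax":0,"ay":0,"az":0,"dx":0.5,"dy":0,"dz":90,"fingers":5},{"ax":0,"ay":0,"az":0,"dx":0.5,"dy":0,"dz":99,"fingers":5},{"ax":0,"ay":0,"az":0,"dx":0.5,"dy":0,"dz":102,"fingers":5},{"ax":0,"ay":0,"az":0,"dx":0.5,"dy":0,"dz":103,"fingers":5},{"ax":0,"ay":0,"az":0,"dx":0.5,"dy":0,"dz":103,"fingers":5}]'
```

```text
clock: 5.98
tool_pos: [0.642, 0.0827, 0.0982]
orientation: [-180.0, -0.1, -0.8]
force: [0.9, -0.4, -1.1]
opening: 0.0119
```

```bash
python3 -m inch '[{"ax":0,"ay":0,"az":0,"dx":-0.5,"dy":0,"dz":0.7,"fingers":5},{"ax":0,"ay":0,"az":0,"dx":-0.5,"dy":0,"dz":1,"fingers":5}]'
```

```text
clock: 6.22
tool_pos: [0.6409, 0.0825, 0.0961]
orientation: [-180.0, -0.0, -0.9]
force: [0.5, -0.8, -1.5]
opening: 0.0119
```

```bash
python3 -m inch '[{"ax":0,"ay":0,"az":0,"dx":0,"dy":0,"dz":0.5,"fingers":5},{"ax":0,"ay":0,"az":0,"dx":0,"dy":0,"dz":1,"fingers":5}]'
```

```text
clock: 6.48
tool_pos: [0.6412, 0.0824, 0.0959]
orientation: [180.0, -0.1, -0.8]
force: [-3.2, -0.7, 8.7]
opening: 0.0118
```

```bash
python3 -m inch '[{"ax":0,"ay":0,"az":0,"dx":0,"dy":0,"dz":0,"fingers":30},{"ax":0,"ay":0,"az":0,"dx":0,"dy":0,"dz":0,"fingers":40},{"ax":0,"ay":0,"az":0,"dx":0,"dy":0,"dz":-30,"fingers":40},{"ax":0,"ay":0,"az":0,"dx":0,"dy":0,"dz":-80,"fingers":40},{"ax":0,"ay":0,"az":0,"dx":0,"dy":0,"dz":-110,"fingers":40},{"ax":0,"ay":0,"az":0,"dx":0,"dy":0,"dz":-110,"fingers":40}]'; python3 - <<'E'
from fit import *
delta(.4532,-.3135,.200,13.0)
s=snapshot("wrist");im=s["image"][:,:,::-1].copy()
m=sil(s,94,*ST[1],np.deg2rad(-.85),zb=.016)>.5
cs,_=cv2.findContours(m.astype(np.uint8),0,1); cv2.drawContours(im,cs,-1,(255,0,255),1)
cv2.imwrite("pics/w3.png",im)
E
```

```text
clock: 7.22
tool_pos: [0.6423, 0.0829, 0.2078]
orientation: [-179.9, -0.3, -0.8]
force: [-0.3, 0.6, -0.6]
opening: 0.0398
t 7.22 pos [0.6423 0.0829 0.2078] rpy [-179.9    -0.29   -0.84] F [-0.3  0.6 -0.6] open 0.0398
d mm [-183.3  399.1    6.2] a deg [ -0.06  -0.3  -13.84]
```

View pics/w3.png

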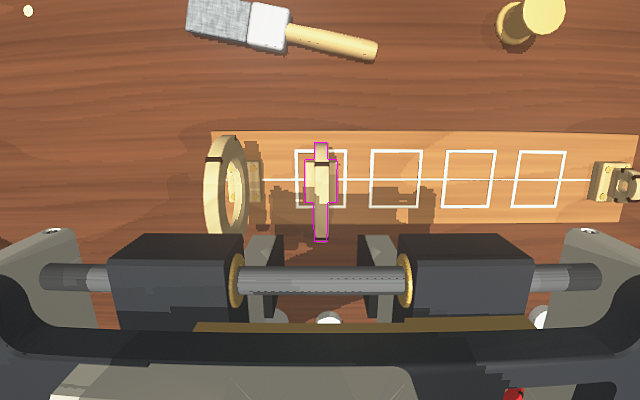

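```bash
python3 -m inch '[{"ax":0,"ay":0,"az":-8,"dx":-25,"dy":54,"dz":0,"fingers":40},{"ax":0,"ay":0,"az":-13.8,"dx":-183,"dy":399,"dz":6,"fingers":40},{"ax":0,"ay":0,"az":-13.8,"dx":-183,"dy":399,"dz":6,"fingers":40},{"ax":0,"ay":0,"az":-13.8,"dx":-183,"dy":399,"dz":6,"fingers":40},{"ax":0,"ay":0,"az":-13.8,"dx":-183,"dy":399,"dz":6,"fingers":40},{"ax":0,"ay":0,"az":-13.8,"dx":-183,"dy":399,"dz":6,"fingers":40},{"ax":0,"ay":0,"az":-13.8,"dx":-183,"dy":399,"dz":6,"fingers":40},{"ax":0,"ay":0,"az":-13.8,"dx":-183,"dy":399,"dz":6,"fingers":40}]';python3 -m inch '[{"ax":0,"ay":0,"az":0,"dx":0,"dy":0,"dz":0,"fingers":40}]'; cat > look.py <<'E'
import sys
from fit import *
d=int(sys.argv[1]); x,y,a=map(float,sys.argv[2:5]); name=sys.argv[5]
s=snapshot("wrist");im=s["image"][:,:,::-1].copy()
rs=trace(f"former_{d}_centre","wrist"); e=proj(s,[[x,y,H[d]/2]])[0]
for r in rs: print(round(r["score"],2),np.round(r["bbox"],0))
rs=[r for r in rs if np.hypot(*(np.array(r["bbox"][:2])-e))<40]
if rs:
    q=fit_former([(s,rs[0]["mask"].astype(np.float32))],d,x,y,a0s=[np.deg2rad(a)]); print("wrist fit",np.round(q,4))
    m=sil(s,d,q[0],q[1],np.deg2rad(q[2]))>.5
    cs,_=cv2.findContours(m.astype(np.uint8),0,1); cv2.drawContours(im,cs,-1,(0,255,0),1)
m=sil(s,d,x,y,np.deg2rad(a))>.5
cs,_=cv2.findContours(m.astype(np.uint8),0,1); cv2.drawContours(im,cs,-1,(255,0,255),1)
cv2.imwrite(name,im)
delta(x,y,H[d]-.028,a)
E
python3 look.py 80 .4532 -.3135 13 pics/w4.png
```

```text
clock: 8.28
tool_pos: [0.4491, -0.3164, 0.1971]
orientation: [-179.9, 0.1, 12.7]
force: [-0.4, 1.0, -0.4]
opening: 0.0398
clock: 8.4
tool_pos: [0.4512, -0.3139, 0.1977]
orientation: [-179.9, 0.1, 12.8]
force: [0.7, 0.2, -0.2]
opening: 0.0401
0.9 [322. 184.  35.  80.]
wrist fit [ 0.4518 -0.3153 12.3221  0.0468]
t 8.5 pos [ 0.4521 -0.3129  0.1982] rpy [-1.7996e+02  4.0000e-02  1.2990e+01] F [ 0.8  0.9 -1. ] open 0.0399
d mm [  1.    0.9 133.2] a deg [-0.04  0.04 -0.01]
```

View pics/w4.png

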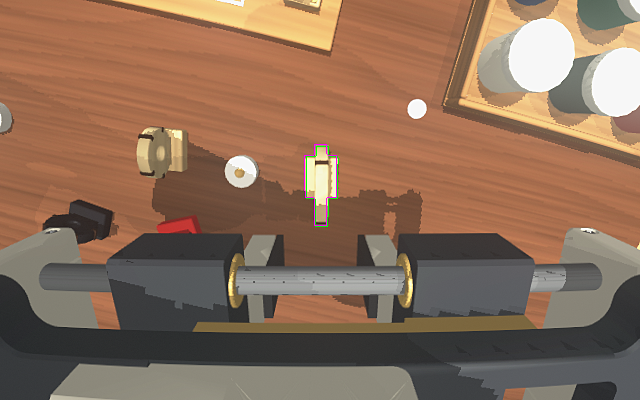

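```bash
python3 -m inch '[{"ax":0,"ay":0,"az":0.3,"dx":0,"dy":1.5,"dz":60,"fingers":40},{"ax":0,"ay":0,"az":0.3,"dx":0,"dy":1.5,"dz":110,"fingers":40},{"ax":0,"ay":0,"az":0.3,"dx":0,"dy":1.5,"dz":133,"fingers":40},{"ax":0,"ay":0,"az":0.3,"dx":0,"dy":1.5,"dz":133,"fingers":20},{"ax":0,"ay":0,"az":0.3,"dx":0,"dy":1.5,"dz":133,"fingers":5},{"ax":0,"ay":0,"az":0.3,"dx":0,"dy":1.5,"dz":133,"fingers":5},{"ax":0,"ay":0,"az":0.3,"dx":0,"dy":1.5,"dz":133,"fingers":5},{"ax":0,"ay":0,"az":0.3,"dx":0,"dy":1.5,"dz":133,"fingers":5}]'; python3 - <<'E'
from fit import *
ST2=ST[2]; delta(*ST2,.200,-.85)
E
```

```text
clock: 9.5
tool_pos: [0.4531, -0.3154, 0.0671]
orientation: [179.9, -0.1, 12.7]
force: [0.2, 2.1, 7.3]
opening: 0.0117
t 9.5 pos [ 0.4531 -0.3154  0.0671] rpy [ 1.7993e+02 -1.2000e-01  1.2660e+01] F [0.2 2.1 7.3] open 0.0117
d mm [ 251.3 -264.2 -132.7] a deg [ 0.05 -0.13 13.51]
```

```bash
python3 -m inch '[{"ax":0,"ay":0,"az":0,"dx":0,"dy":0,"dz":-50,"fingers":5},{"ax":0,"ay":0,"az":0,"dx":0,"dy":0,"dz":-110,"fingers":5},{"ax":0,"ay":0,"az":7,"dx":35,"dy":-37,"dz":-134,"fingers":5},{"ax":0,"ay":0,"az":13.5,"dx":77,"dy":-81,"dz":-134,"fingers":5},{"ax":0,"ay":0,"az":13.5,"dx":119,"dy":-125,"dz":-134,"fingers":5},{"ax":0,"ay":0,"az":13.5,"dx":161,"dy":-169,"dz":-134,"fingers":5},{"ax":0,"ay":0,"az":13.5,"dx":203,"dy":-213,"dz":-134,"fingers":5},{"ax":0,"ay":0,"az":13.5,"dx":235,"dy":-247,"dz":-134,"fingers":5}]'; python3 - <<'E'
from fit import *
delta(*ST[2],.200,-.85)
E
```

```text
clock: 10.5
tool_pos: [0.6282, -0.0206, 0.1997]
orientation: [-180.0, 0.0, -0.8]
force: [-0.2, -0.6, -1.6]
opening: 0.0118
t 10.5 pos [ 0.6282 -0.0206  0.1997] rpy [-179.99    0.     -0.82] F [-0.2 -0.6 -1.6] open 0.0118
d mm [ 11.7 -18.3  -0.3] a deg [-0.01  0.    0.03]
```

```bash
python3 -m inch '[{"ax":0,"ay":0,"az":0,"dx":11.5,"dy":-19,"dz":0,"fingers":5},{"ax":0,"ay":0,"az":0,"dx":11.5,"dy":-19,"dz":30,"fingers":5},{"ax":0,"ay":0,"az":0,"dx":11.5,"dy":-19,"dz":30,"fingers":5},{"ax":0,"ay":0,"az":0,"dx":11.5,"dy":-19,"dz":30,"fingers":5}]'; python3 - <<'E'
from fit import *
delta(*ST[2],.0825,-.85)
s=snapshot("wrist");im=s["image"][:,:,::-1].copy()
o=get_obs();p=o["tool_pos"];m=sil(s,80,p[0],p[1],np.deg2rad(o["orientation"][2]),zb=p[2]-.0665)>.5
cs,_=cv2.findContours(m.astype(np.uint8),0,1); cv2.drawContours(im,cs,-1,(255,0,255),1)
cv2.imwrite("pics/w5.png",im)
E
```

```text
clock: 11.0
tool_pos: [0.6394, -0.0047, 0.1707]
orientation: [180.0, -0.0, -0.9]
force: [-0.1, 1.0, -0.6]
opening: 0.0117
t 11.0 pos [ 0.6394 -0.0047  0.1707] rpy [ 1.7998e+02 -3.0000e-02 -8.9000e-01] F [-0.1  1.  -0.6] open 0.0117
d mm [ 0.7 -2.2 88.2] a deg [ 0.02 -0.03 -0.04]
```

View pics/w5.png

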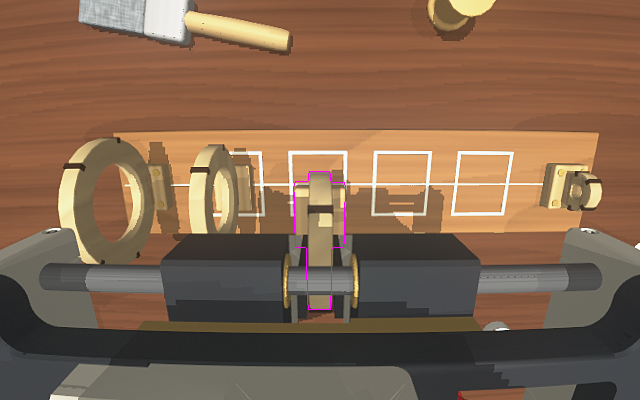

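```bash
python3 -m inch '[{"ax":0,"ay":0,"az":0,"dx":0.5,"dy":-1.8,"dz":45,"fingers":5},{"ax":0,"ay":0,"az":0,"dx":0.5,"dy":-1.8,"dz":75,"fingers":5},{"ax":0,"ay":0,"az":0,"dx":0.5,"dy":-1.8,"dz":84,"fingers":5},{"ax":0,"ay":0,"az":0,"dx":0.5,"dy":-1.8,"dz":86,"fingers":5},{"ax":0,"ay":0,"az":0,"dx":0.5,"dy":-1.8,"dz":87,"fingers":5},{"ax":0,"ay":0,"az":0,"dx":0.5,"dy":-1.8,"dz":87,"fingers":5}]'; python3 -m inch '[{"ax":0,"ay":0,"az":0,"dx":0,"dy":0,"dz":0.5,"fingers":5},{"ax":0,"ay":0,"az":0,"dx":0,"dy":0,"dz":0.5,"fingers":5}]'
```

```text
clock: 11.8
tool_pos: [0.6405, -0.002, 0.084]
orientation: [-180.0, -0.1, -0.9]
force: [0.1, -0.1, -1.1]
opening: 0.0117
clock: 12.05
tool_pos: [0.6402, -0.002, 0.0831]
orientation: [-180.0, -0.1, -0.8]
force: [-1.6, 0.0, 2.7]
opening: 0.0114
```

Contact. Release, rise; then on to the 66.

```bash
python3 -m inch '[{"ax":0,"ay":0,"az":0,"dx":0,"dy":0,"dz":0,"fingers":30},{"ax":0,"ay":0,"az":0,"dx":0,"dy":0,"dz":0,"fingers":40},{"ax":0,"ay":0,"az":0,"dx":0,"dy":0,"dz":-30,"fingers":40},{"ax":0,"ay":0,"az":0,"dx":0,"dy":0,"dz":-80,"fingers":40},{"ax":0,"ay":0,"az":0,"dx":0,"dy":0,"dz":-122,"fingers":40},{"ax":0,"ay":0,"az":0,"dx":0,"dy":0,"dz":-122,"fingers":40}]'; python3 - <<'E'
from fit import *
delta(.4323,.3117,.190,23)
s=snapshot("wrist");im=s["image"][:,:,::-1].copy()
for d,k in((80,2),(94,1)):
  m=sil(s,d,*ST[k],np.deg2rad(-.85),zb=.016)>.5
  cs,_=cv2.findContours(m.astype(np.uint8),0,1); cv2.drawContours(im,cs,-1,(255,0,255),1)
cv2.imwrite("pics/w6.png",im)
E
```

```text
clock: 12.8
tool_pos: [0.6419, -0.0019, 0.2085]
orientation: [-179.9, -0.4, -0.8]
force: [-0.1, 0.3, -0.6]
opening: 0.0401
t 12.8 pos [ 0.6419 -0.0019  0.2085] rpy [-179.93   -0.4    -0.84] F [-0.1  0.3 -0.6] open 0.0401
d mm [-214.3 -310.5   17.4] a deg [ 1.000e-02 -4.100e-01 -2.384e+01]
```

View pics/w6.png

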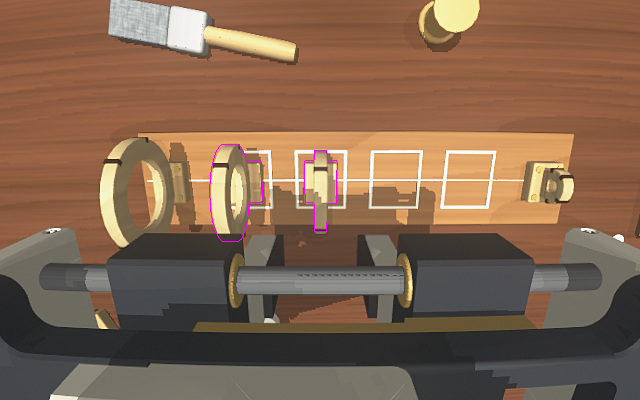

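```bash
python3 -m inch '[{"ax":0,"ay":0,"az":-8,"dx":-30,"dy":-43,"dz":0,"fingers":40},{"ax":0,"ay":0,"az":-18,"dx":-65,"dy":-94,"dz":0,"fingers":40},{"ax":0,"ay":0,"az":-23.8,"dx":-214,"dy":-310,"dz":17,"fingers":40},{"ax":0,"ay":0,"az":-23.8,"dx":-214,"dy":-310,"dz":17,"fingers":40},{"ax":0,"ay":0,"az":-23.8,"dx":-214,"dy":-310,"dz":17,"fingers":40},{"ax":0,"ay":0,"az":-23.8,"dx":-214,"dy":-310,"dz":17,"fingers":40},{"ax":0,"ay":0,"az":-23.8,"dx":-214,"dy":-310,"dz":17,"fingers":40},{"ax":0,"ay":0,"az":-23.8,"dx":-214,"dy":-310,"dz":17,"fingers":40}]';python3 -m inch '[{"ax":0,"ay":0,"az":0,"dx":0,"dy":0,"dz":0,"fingers":40}]'; 
python3 look.py 66 .4323 .3117 23.3 pics/w7.png
```

```text
clock: 13.85
tool_pos: [0.4296, 0.3112, 0.1862]
orientation: [179.9, 0.1, 23.1]
force: [0.3, 0.1, 0.5]
opening: 0.0396
clock: 13.98
tool_pos: [0.4307, 0.31, 0.1867]
orientation: [180.0, 0.1, 22.9]
force: [0.9, 0.1, 0.2]
opening: 0.04
0.93 [320. 187.  35.  67.]
0.84 [207. 186.  72.  43.]
wrist fit [ 0.4318  0.3118 22.553   0.0576]
t 14.07 pos [0.431  0.3099 0.187 ] rpy [1.7998e+02 2.0000e-02 2.2840e+01] F [ 1.1 -0.  -1. ] open 0.0402
d mm [  1.9  -1.2 136. ] a deg [ 0.02  0.02 -0.46]
```

View pics/w7.png

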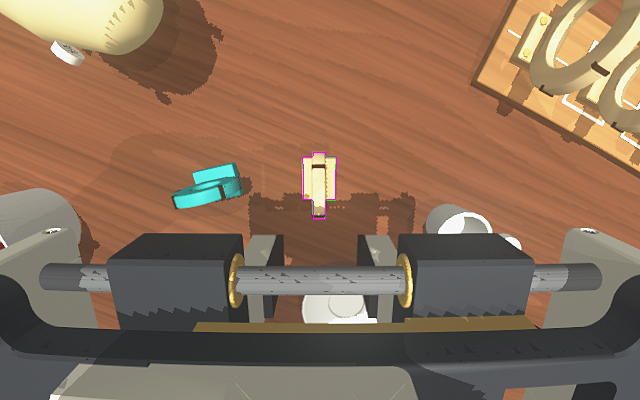

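```bash
python3 -m inch '[{"ax":0,"ay":0,"az":0,"dx":1,"dy":-1.3,"dz":60,"fingers":40},{"ax":0,"ay":0,"az":0,"dx":1,"dy":-1.3,"dz":110,"fingers":40},{"ax":0,"ay":0,"az":0,"dx":1,"dy":-1.3,"dz":135,"fingers":40},{"ax":0,"ay":0,"az":0,"dx":1,"dy":-1.3,"dz":135,"fingers":20},{"ax":0,"ay":0,"az":0,"dx":1,"dy":-1.3,"dz":135,"fingers":5},{"ax":0,"ay":0,"az":0,"dx":1,"dy":-1.3,"dz":135,"fingers":5},{"ax":0,"ay":0,"az":0,"dx":1,"dy":-1.3,"dz":135,"fingers":5},{"ax":0,"ay":0,"az":0,"dx":1,"dy":-1.3,"dz":135,"fingers":5}]'; python3 - <<'E'
from fit import *
delta(*ST[3],.200,-.85)
E
```

```text
clock: 15.08
tool_pos: [0.4314, 0.3131, 0.0535]
orientation: [-180.0, -0.1, 23.0]
force: [-0.4, -1.6, 7.2]
opening: 0.0121
t 15.07 pos [0.4314 0.3131 0.0535] rpy [-1.7996e+02 -1.1000e-01  2.2970e+01] F [-0.4 -1.6  7.2] open 0.0121
d mm [  34.9  449.7 -146.8] a deg [-0.06 -0.1  23.82]
```

```bash
python3 -m inch '[{"ax":0,"ay":0,"az":0,"dx":0,"dy":0,"dz":-50,"fingers":5},{"ax":0,"ay":0,"az":0,"dx":0,"dy":0,"dz":-110,"fingers":5},{"ax":0,"ay":0,"az":0,"dx":0,"dy":20,"dz":-160,"fingers":5},{"ax":0,"ay":0,"az":8,"dx":5,"dy":65,"dz":-162,"fingers":5},{"ax":0,"ay":0,"az":16,"dx":9,"dy":120,"dz":-162,"fingers":5},{"ax":0,"ay":0,"az":23.8,"dx":14,"dy":178,"dz":-162,"fingers":5},{"ax":0,"ay":0,"az":23.8,"dx":18,"dy":236,"dz":-162,"fingers":5},{"ax":0,"ay":0,"az":23.8,"dx":23,"dy":295,"dz":-162,"fingers":5}]'; python3 - <<'E'
from fit import *
delta(*ST[3],.215,-.85)
E
```

```text
clock: 16.08
tool_pos: [0.5674, 0.0483, 0.2146]
orientation: [-180.0, -0.0, -0.8]
force: [2.0, 0.9, -0.7]
opening: 0.0118
t 16.07 pos [0.5674 0.0483 0.2146] rpy [-1.7997e+02 -2.0000e-02 -8.3000e-01] F [ 2.   0.9 -0.7] open 0.0118
d mm [ 73.4 134.8  -0.5] a deg [-0.03 -0.02  0.02]
```

```bash
python3 -m inch '[{"ax":0,"ay":0,"az":0,"dx":27,"dy":50,"dz":0,"fingers":5},{"ax":0,"ay":0,"az":0,"dx":53,"dy":98,"dz":0,"fingers":5},{"ax":0,"ay":0,"az":0,"dx":70,"dy":128,"dz":0,"fingers":5},{"ax":0,"ay":0,"az":0,"dx":72.5,"dy":133,"dz":0,"fingers":5},{"ax":0,"ay":0,"az":0,"dx":72.5,"dy":133,"dz":30,"fingers":5},{"ax":0,"ay":0,"az":0,"dx":72.5,"dy":133,"dz":50,"fingers":5},{"ax":0,"ay":0,"az":0,"dx":72.5,"dy":133,"dz":50,"fingers":5},{"ax":0,"ay":0,"az":0,"dx":72.5,"dy":133,"dz":50,"fingers":5}]'; python3 - <<'E'
from fit import *
delta(*ST[3],.069,-.85)
s=snapshot("wrist");im=s["image"][:,:,::-1].copy()
o=get_obs();p=o["tool_pos"];m=sil(s,66,p[0],p[1],np.deg2rad(o["orientation"][2]),zb=p[2]-.053)>.5
cs,_=cv2.findContours(m.astype(np.uint8),0,1); cv2.drawContours(im,cs,-1,(255,0,255),1)
cv2.imwrite("pics/w8.png",im)
E
```

```text
clock: 17.08
tool_pos: [0.638, -0.0837, 0.1654]
orientation: [180.0, -0.1, -0.8]
force: [-0.2, 0.2, -0.7]
opening: 0.0119
t 17.07 pos [ 0.638  -0.0837  0.1654] rpy [ 1.7999e+02 -7.0000e-02 -8.1000e-01] F [-0.2  0.2 -0.7] open 0.0119
d mm [ 0.8  3.8 96.4] a deg [ 0.01 -0.07  0.04]
```

View pics/w8.png

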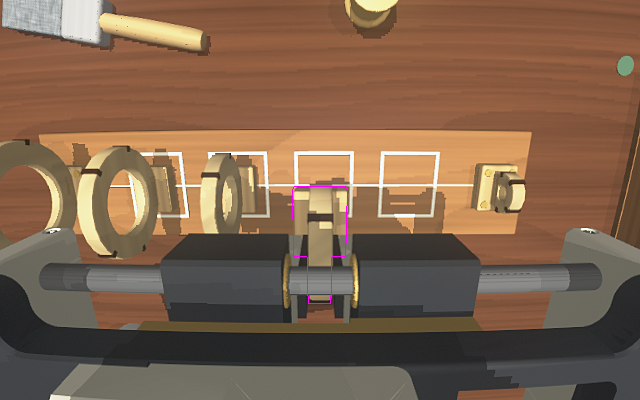

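```bash
python3 -m inch '[{"ax":0,"ay":0,"az":0,"dx":0.6,"dy":3.5,"dz":45,"fingers":5},{"ax":0,"ay":0,"az":0,"dx":0.6,"dy":3.5,"dz":80,"fingers":5},{"ax":0,"ay":0,"az":0,"dx":0.6,"dy":3.5,"dz":92,"fingers":5},{"ax":0,"ay":0,"az":0,"dx":0.6,"dy":3.5,"dz":94,"fingers":5},{"ax":0,"ay":0,"az":0,"dx":0.6,"dy":3.5,"dz":95,"fingers":5},{"ax":0,"ay":0,"az":0,"dx":0.6,"dy":3.5,"dz":95,"fingers":5}]'; python3 -m inch '[{"ax":0,"ay":0,"az":0,"dx":0,"dy":0,"dz":0.5,"fingers":5},{"ax":0,"ay":0,"az":0,"dx":0,"dy":0,"dz":0.5,"fingers":5}]'
```

```text
clock: 17.88
tool_pos: [0.6389, -0.0876, 0.0707]
orientation: [-180.0, -0.1, -0.8]
force: [0.1, -0.5, -1.6]
opening: 0.0117
clock: 18.12
tool_pos: [0.6386, -0.0877, 0.0696]
orientation: [180.0, -0.1, -0.8]
force: [-0.5, 0.3, 2.5]
opening: 0.0121
```

```bash
python3 -m inch '[{"ax":0,"ay":0,"az":0,"dx":0,"dy":0,"dz":0,"fingers":30},{"ax":0,"ay":0,"az":0,"dx":0,"dy":0,"dz":0,"fingers":40},{"ax":0,"ay":0,"az":0,"dx":0,"dy":0,"dz":-30,"fingers":40},{"ax":0,"ay":0,"az":0,"dx":0,"dy":0,"dz":-80,"fingers":40},{"ax":0,"ay":0,"az":0,"dx":0,"dy":0,"dz":-125,"fingers":40},{"ax":0,"ay":0,"az":0,"dx":0,"dy":0,"dz":-125,"fingers":40}]'; python3 - <<'E'
from fit import *
delta(.4454,-.1412,.180,6)
s=snapshot("wrist");im=s["image"][:,:,::-1].copy()
for d,k in((80,2),(94,1),(66,3)):
  m=sil(s,d,*ST[k],np.deg2rad(-.85),zb=.016)>.5
  cs,_=cv2.findContours(m.astype(np.uint8),0,1); cv2.drawContours(im,cs,-1,(255,0,255),1)
cv2.imwrite("pics/w9.png",im)
E
```

```text
clock: 18.88
tool_pos: [0.6404, -0.0877, 0.1983]
orientation: [-180.0, -0.4, -0.8]
force: [-0.5, -0.5, 0.5]
opening: 0.0399
t 18.88 pos [ 0.6404 -0.0877  0.1983] rpy [-179.98   -0.43   -0.83] F [-0.5 -0.5  0.5] open 0.0399
d mm [-194.3   56.3   16.8] a deg [ 0.01 -0.43 -6.83]
```

View pics/w9.png

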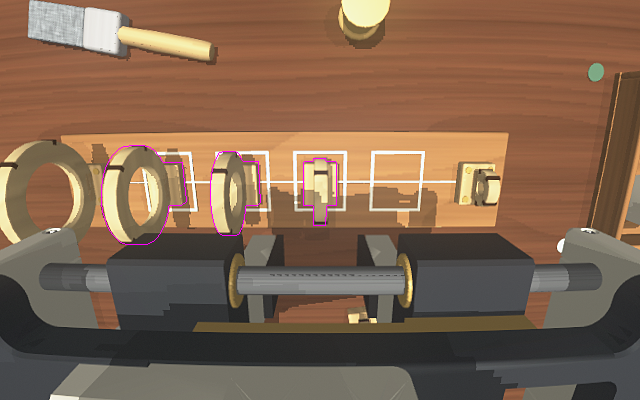

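```bash
python3 -m inch '[{"ax":0,"ay":0,"az":-6.8,"dx":-50,"dy":15,"dz":0,"fingers":40},{"ax":0,"ay":0,"az":-6.8,"dx":-105,"dy":31,"dz":5,"fingers":40},{"ax":0,"ay":0,"az":-6.8,"dx":-160,"dy":47,"dz":10,"fingers":40},{"ax":0,"ay":0,"az":-6.8,"dx":-194,"dy":56,"dz":16,"fingers":40},{"ax":0,"ay":0,"az":-6.8,"dx":-194,"dy":56,"dz":16,"fingers":40},{"ax":0,"ay":0,"az":-6.8,"dx":-194,"dy":56,"dz":16,"fingers":40},{"ax":0,"ay":0,"az":-6.8,"dx":-194,"dy":56,"dz":16,"fingers":40}]'; 
python3 look.py 52 .4454 -.1412 6 pics/w10.png
```

```text
clock: 19.8
tool_pos: [0.444, -0.1406, 0.1774]
orientation: [180.0, 0.0, 6.0]
force: [0.0, 0.3, 0.4]
opening: 0.0399
0.68 [320. 186.  37.  58.]
0.65 [330. 272.  47.  49.]
wrist fit [ 0.4449 -0.142   7.6569  0.0393]
t 19.9 pos [ 0.4438 -0.1406  0.1774] rpy [1.80e+02 4.00e-02 5.96e+00] F [ 1.  -0.3  0.3] open 0.0399
d mm [  1.6   0.8 140.4] a deg [ 0.    0.04 -0.04]
```

View pics/w10.png

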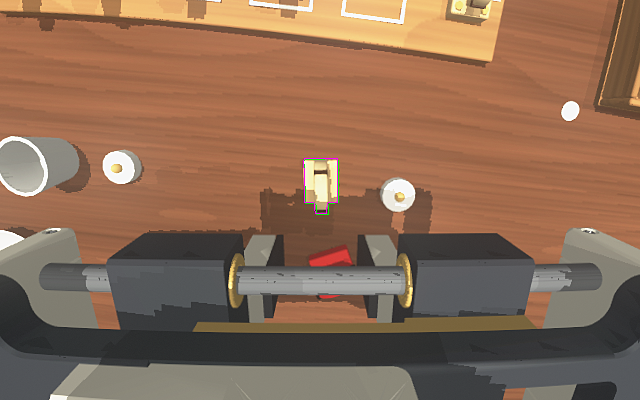

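```bash
python3 -m inch '[{"ax":0,"ay":0,"az":-1,"dx":1,"dy":1.2,"dz":60,"fingers":40},{"ax":0,"ay":0,"az":-1,"dx":1,"dy":1.2,"dz":115,"fingers":40},{"ax":0,"ay":0,"az":-1,"dx":1,"dy":1.2,"dz":139,"fingers":40},{"ax":0,"ay":0,"az":-1,"dx":1,"dy":1.2,"dz":139,"fingers":20},{"ax":0,"ay":0,"az":-1,"dx":1,"dy":1.2,"dz":139,"fingers":5},{"ax":0,"ay":0,"az":-1,"dx":1,"dy":1.2,"dz":139,"fingers":5},{"ax":0,"ay":0,"az":-1,"dx":1,"dy":1.2,"dz":139,"fingers":5},{"ax":0,"ay":0,"az":-1,"dx":1,"dy":1.2,"dz":139,"fingers":5}]'; python3 - <<'E'
from fit import *
delta(*ST[4],.180,-.85)
E
```

```text
clock: 20.9
tool_pos: [0.4452, -0.1418, 0.0398]
orientation: [180.0, -0.1, 7.0]
force: [-1.3, 1.9, 6.7]
opening: 0.0117
t 20.9 pos [ 0.4452 -0.1418  0.0398] rpy [ 1.7999e+02 -1.2000e-01  6.9600e+00] F [-1.3  1.9  6.7] open 0.0117
d mm [ 187.6   53.8 -139.8] a deg [ 0.   -0.12  7.81]
```

```bash
python3 -m inch '[{"ax":0,"ay":0,"az":0,"dx":0,"dy":0,"dz":-50,"fingers":5},{"ax":0,"ay":0,"az":0,"dx":0,"dy":0,"dz":-110,"fingers":5},{"ax":0,"ay":0,"az":0,"dx":25,"dy":7,"dz":-140,"fingers":5},{"ax":0,"ay":0,"az":7.8,"dx":75,"dy":21,"dz":-140,"fingers":5},{"ax":0,"ay":0,"az":7.8,"dx":130,"dy":37,"dz":-140,"fingers":5},{"ax":0,"ay":0,"az":7.8,"dx":175,"dy":50,"dz":-140,"fingers":5},{"ax":0,"ay":0,"az":7.8,"dx":187.5,"dy":54,"dz":-140,"fingers":5},{"ax":0,"ay":0,"az":7.8,"dx":187.5,"dy":54,"dz":-140,"fingers":5}]';  python3 -m inch '[{"ax":0,"ay":0,"az":0,"dx":0,"dy":0,"dz":30,"fingers":5},{"ax":0,"ay":0,"az":0,"dx":0,"dy":0,"dz":30,"fingers":5}]';python3 - <<'E'
from fit import *
delta(*ST[4],.0553,-.85)
s=snapshot("wrist");im=s["image"][:,:,::-1].copy()
o=get_obs();p=o["tool_pos"];m=sil(s,52,p[0],p[1],np.deg2rad(o["orientation"][2]),zb=p[2]-.039)>.5
cs,_=cv2.findContours(m.astype(np.uint8),0,1); cv2.drawContours(im,cs,-1,(255,0,255),1)
cv2.imwrite("pics/w11.png",im)
E
```

```text
clock: 21.9
tool_pos: [0.6367, -0.1728, 0.1779]
orientation: [-180.0, 0.1, -0.9]
force: [-0.6, 0.8, -0.6]
opening: 0.0116
clock: 22.15
tool_pos: [0.6342, -0.1724, 0.1471]
orientation: [-180.0, 0.3, -0.9]
force: [-1.3, -0.3, -0.8]
opening: 0.0118
t 22.15 pos [ 0.6342 -0.1724  0.1471] rpy [-179.96    0.25   -0.88] F [-1.3 -0.3 -0.8] open 0.0118
d mm [ 3.8  0.1 91.8] a deg [-0.04  0.25 -0.03]
```

View pics/w11.png

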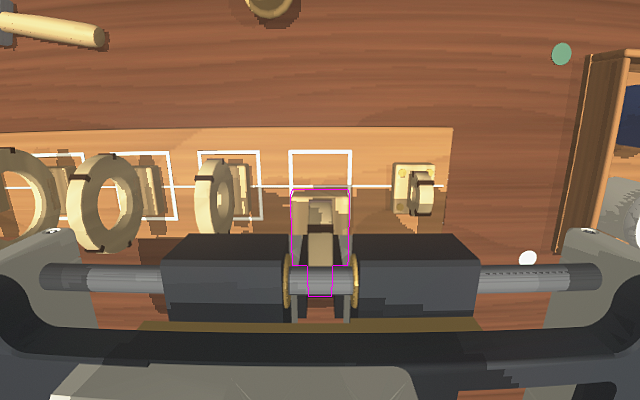

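```bash
python3 -m inch '[{"ax":0,"ay":0,"az":0,"dx":1,"dy":0,"dz":45,"fingers":5},{"ax":0,"ay":0,"az":0,"dx":1,"dy":0,"dz":78,"fingers":5},{"ax":0,"ay":0,"az":0,"dx":1,"dy":0,"dz":86,"fingers":5},{"ax":0,"ay":0,"az":0,"dx":1,"dy":0,"dz":89,"fingers":5},{"ax":0,"ay":0,"az":0,"dx":1,"dy":0,"dz":90,"fingers":5},{"ax":0,"ay":0,"az":0,"dx":1,"dy":0,"dz":90,"fingers":5}]'; python3 -m inch '[{"ax":0,"ay":0,"az":0,"dx":0,"dy":0,"dz":0.5,"fingers":5},{"ax":0,"ay":0,"az":0,"dx":0,"dy":0,"dz":0.5,"fingers":5}]'
```

```text
clock: 22.95
tool_pos: [0.6388, -0.1729, 0.0601]
orientation: [180.0, -0.1, -0.8]
force: [-0.0, 1.2, -0.4]
opening: 0.0121
clock: 23.2
tool_pos: [0.6381, -0.1728, 0.0586]
orientation: [180.0, -0.0, -0.9]
force: [0.4, -0.2, -1.1]
opening: 0.0118
```

```bash
python3 -m inch '[{"ax":0,"ay":0,"az":0,"dx":-0.3,"dy":0,"dz":1.5,"fingers":5},{"ax":0,"ay":0,"az":0,"dx":-0.3,"dy":0,"dz":2,"fingers":5},{"ax":0,"ay":0,"az":0,"dx":-0.3,"dy":0,"dz":2,"fingers":5}]'; python3 -m inch '[{"ax":0,"ay":0,"az":0,"dx":0,"dy":0,"dz":0.5,"fingers":5},{"ax":0,"ay":0,"az":0,"dx":0,"dy":0,"dz":0.5,"fingers":5}]'
```

```text
clock: 23.58
tool_pos: [0.6377, -0.1728, 0.0561]
orientation: [180.0, 0.0, -0.9]
force: [0.3, 0.8, -1.2]
opening: 0.0118
clock: 23.82
tool_pos: [0.6378, -0.1728, 0.056]
orientation: [180.0, -0.0, -0.9]
force: [-0.0, 0.2, 0.6]
opening: 0.0116
```

```bash
python3 -m inch '[{"ax":0,"ay":0,"az":0,"dx":0,"dy":0,"dz":0.2,"fingers":30},{"ax":0,"ay":0,"az":0,"dx":0,"dy":0,"dz":0,"fingers":40},{"ax":0,"ay":0,"az":0,"dx":0,"dy":0,"dz":-30,"fingers":40},{"ax":0,"ay":0,"az":0,"dx":0,"dy":0,"dz":-80,"fingers":40},{"ax":0,"ay":0,"az":0,"dx":0,"dy":0,"dz":-140,"fingers":40},{"ax":0,"ay":0,"az":0,"dx":0,"dy":0,"dz":-170,"fingers":40},{"ax":0,"ay":0,"az":0,"dx":-60,"dy":0,"dz":-170,"fingers":40},{"ax":0,"ay":0,"az":0,"dx":-120,"dy":0,"dz":-170,"fingers":40}]';  python3 -m inch '[{"ax":0,"ay":0,"az":0,"dx":-60,"dy":0,"dz":0,"fingers":40},{"ax":0,"ay":0,"az":0,"dx":-80,"dy":0,"dz":0,"fingers":40},{"ax":0,"ay":0,"az":0,"dx":-80,"dy":0,"dz":0,"fingers":40}]';python3 - <<'E'
from fit import *
for c in("wrist","scene","top"):
    s=snapshot(c);im=s["image"][:,:,::-1].copy()
    for d,k in((80,2),(94,1),(66,3),(52,4)):
      e=proj(s,[[*ST[k],.016+H[d]/2]])[0]
      rs=[r for r in trace(f"former_{d}_centre",c) if np.hypot(*(np.array(r["bbox"][:2])-e))<12]
      if rs: print(c,d,"target",np.round(ST[k],4),np.round(fit_former([(s,rs[0]["mask"].astype(np.float32))],d,*ST[k],zb=.016,a0s=[-.015]),4))
      else: print(c,d,"none")
      m=sil(s,d,*ST[k],np.deg2rad(-.85),zb=.016)>.5
      cs,_=cv2.findContours(m.astype(np.uint8),0,1); cv2.drawContours(im,cs,-1,(255,0,255),1)
    print(fit_st(s,[.6395,-.045,-.0148])[0].round(4))
    for r in landmark_of("cup",c)[:1]: print("cup",onz(s,r["position"],0).round(3))
    if c!="wrist": y0,x0=(110,120) if c=="scene" else (110,220); im=cv2.resize(im[y0:y0+180,x0:x0+290],None,fx=2.7,fy=2.7,interpolation=2)
    cv2.imwrite(f"pics/f_{c}.png",im)
E
```

```text
clock: 24.82
tool_pos: [0.5166, -0.1709, 0.2256]
orientation: [-180.0, -0.0, -0.9]
force: [0.5, -0.3, -0.1]
opening: 0.0402
clock: 25.2
tool_pos: [0.4373, -0.1699, 0.2267]
orientation: [-180.0, -0.1, -0.9]
force: [0.6, 0.8, -0.3]
opening: 0.04
wrist 80 none
wrist 94 none
wrist 66 none
wrist 52 none
[ 0.6398 -0.0447 -0.0104]
cup [[0.442 0.151 0.   ]]
scene 80 target [ 0.6401 -0.0025] [ 0.639  -0.0039  0.5286  0.0571]
scene 94 target [0.6414 0.0825] [0.6413 0.0814 1.0495 0.0759]
scene 66 target [ 0.6389 -0.0875] [ 0.6379 -0.0898 -1.3614  0.0501]
scene 52 target [ 0.6376 -0.1725] [ 0.6374 -0.1748 -2.733   0.0462]
[ 0.6401 -0.0463 -0.0134]
cup [[0.44  0.154 0.   ]]
top 80 target [ 0.6401 -0.0025] [ 0.6388 -0.0014 -1.3896  0.0697]
top 94 target [0.6414 0.0825] [0.6406 0.0816 0.6099 0.1311]
top 66 target [ 0.6389 -0.0875] [ 0.6393 -0.0879 -2.2552  0.139 ]
top 52 none
[ 0.639  -0.0437 -0.0162]
cup [[0.436 0.149 0.   ]]
```

View pics/f_scene.png

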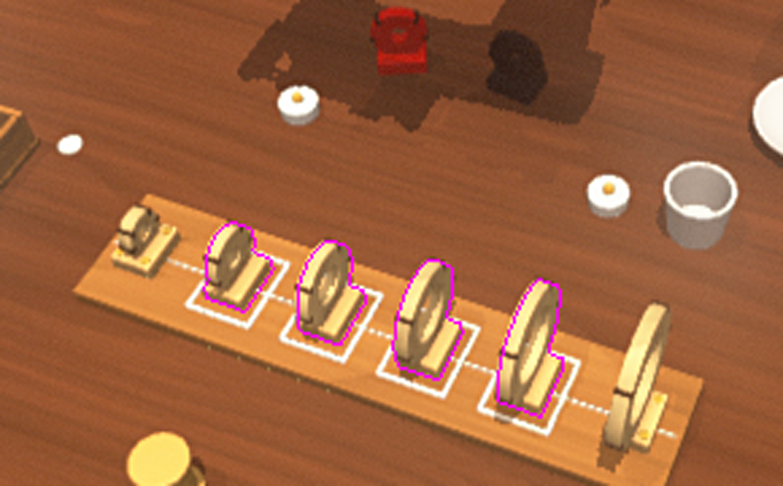

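View pics/f_wrist.png

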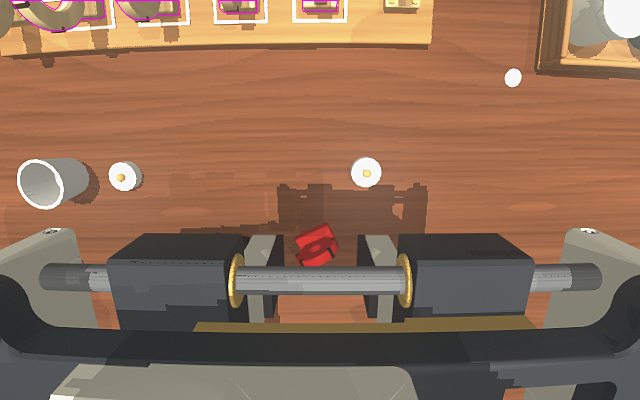

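All four stand upright and centred within about 1–2 mm, and the cup hasn't moved. Nothing is touching the gripper, so I'm handing in.

```bash
python3 -c "
from plant import *
print(close_job())"
```

```text
the job is handed in; nothing more can be done
None
```

The four loose ring formers now stand on the board: 94 on station 1 next to the neck, then 80, 66, and 52 on station 4 next to the tail. I gripped each from above at the crown, set it down until the wrist force showed contact, and released it. I handed in just after 25 s on the clock.

**Last checks:**
- **Position:** Outline fits in the scene picture put all four within about 2.5 mm of their stations. The top picture, where it found a former, put them within about 1.5 mm. In the scene picture all four stand upright inside the chalk.
- **Squareness:** The rings came out within about 2° of the board's own angle, which is about as fine as the fits can tell.
- **Cup:** It still stands where it was. Its measured position changed by no more than about 6 mm, which is within the scatter of the network's readings.
- **Gripper:** It was clear of everything at hand-in.

**Gaps and disagreements:**
- The top-camera network did not find the 52 in its final picture, so its position there rests on the scene fit and the TCP reading at release.
- The last wrist picture showed only the edge of the board, so it gave no former fits. From the wrist I checked the 94, 80 and 66 after release, and the 52 only while it was still held.
- The top and scene cameras disagree by about 2.5 mm on where the board lies along y. I used the mean, which matched the wrist-camera fit to within 1 mm.

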